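# Roll a fat steel canister over the lip into its rest and slide it home

## Task

The closed steel canister lying on the white board is too fat to grip: roll it along the board by pushing on its top with your fingertips, over the low lip, until it drops into the rest between the lip and the tall back stop. Then slide it lengthways along the rest until its end is fully home against the end plate, and let go of it. Handle it gently, at no time pressing it with more than about 20 N so that the thin steel is not dented, do not lift it or shove it along from behind, and leave the other things on the bench alone.

Things in the scene. Friction and masses are not known exactly. Their poses are not given: they have to be found in the camera images.
- canister: Closed steel canister lying on the board, 150 mm long, 0.4 to 0.85 kg. Body 88 mm in diameter, a rim 90 mm in diameter and 10 mm wide at each end, ends flat. Origin: its middle, on its axis; own y along the axis, x and z turn as it rolls. Starts 100 to 140 mm short of the rest, axis within 0.08 rad of board y. Rolls without slipping (friction about 0.6); left slow, it stops within some mm.
- board: White board 290 x 235 mm, 12 mm thick, fixed to the bench. Origin: bench level, below the axis of the parked canister. Board x: rolling direction, from the open part over the lip into the rest; board y: along the rest to the end plate; z up. Spans x -230 to +60, y -120 to +115 mm. The rest (x -21 to +45 mm) is open at its -y end, where a finger fits in behind the canister's end.
- lip (a point): Middle of the low steel lip, on its top: 6 mm wide (board x -27 to -21 mm), 5 mm above the board's top, along board y from -114 to +102 mm. Axes as the board's.
- back_stop (a point): Middle of the top edge of the tall back stop's inner face: board x +45 mm, 8 mm thick, 40 mm above the board's top, along board y from -114 to +102 mm. Parked, the canister has about 1 mm play between lip and stop. Axes as the board's.
- end_plate (a point): Middle of the inner face of the steel end plate: board y +100 mm, 6 mm thick, spans board x -27 to +54 mm, 60 mm above the board's top. Axes as the board's.
- home (a point): Where the canister's origin is when it is parked fully home: at board (0, +25, 57) mm, 75 mm from the end plate's inner face. Axes as the board's.
- tumbler: Bystander: open steel tumbler, 68 mm across, 85 mm tall, beyond the back stop. Origin: centre of its underside.
- jar: Bystander: glass jar, 52 mm across, 75 mm tall, behind the end plate. Origin: centre of its underside.
- sauce_bowl: Bystander: white bowl, 100 mm across, 45 mm tall, past the board's end-plate side. Origin: centre of its underside.
- mug: Bystander: white mug, 80 mm across, 95 mm tall. Origin: centre of its underside.
- soap_bottle: Bystander: white bottle with red cap, 68 mm across, 190 mm tall. Origin: centre of its underside.
- spoon: Bystander: steel spoon lying on the bench. Origin: on its underside.
- pot: Bystander: steel pot, 150 mm across, 90 mm tall. Origin: centre of its underside.
Not all that is in view belongs to the job. What is shaped like the canister but purple or turquoise is not meant.

How it is judged:
By the outcome, as a careful person would: the job done as asked, in the order asked, and still so for the second after the job is handed in, with the robot touching nothing.
It also fails if it takes over 67 s, if anything falls off the work surface, if the arm or the gripper's body presses on something with over 40 N, if the wrist force passes 120 N, or if a joint passes its speed limit or range.

## Robot

A 6-joint arm with a two-finger parallel gripper is mounted at the origin on the work surface. World frame = base frame: x ahead of the robot, y to its left, z up, the work surface at z = 0. Lengths are in m, angles in degrees, forces in N, time in s.
With the tool pointing down it reaches from about 0.4 to 0.825 m from the base axis. Payload 7 kg.
Tool frame: the origin (TCP) lies on the mounting face of the last link; the fingertips stand 178 mm ahead of it and the grasp point (between the pads) lies 159 mm ahead of it (ctrl.tip_extent is the distance from the TCP to the fingertips, in m); z points along the fingers, y is the direction in which the jaws open and shut (so a half turn about z gives the same grasp; the last joint's range is limited). The gripper opens to 88 mm and grips with 3 to 60 N. Pads are 19 mm wide; open, the fingers measure 130 mm over their backs; the gripper's body (78 mm by 193 mm) begins 47 mm behind the grasp point.
Start: joints at [-53.222, 20.546, 0.682, 0, -70.136, -16.507], TCP at [0.234, -0.633, 0.405] pointing down, gripper open.
Joint ranges: [-176.03, 176.03], [-82.01, 121.73], [-58.28, 71.71], [-173.87, 95.51], [-174.79, -0.11], [-173.66, 173.66]. Speed limits (degrees/s): [136.94, 136.94, 172.46, 180, 180, 180].

## Interface

Orientations are given as [roll, pitch, yaw] about the fixed x, y, z axes, in that order (R = Rz(yaw) Ry(pitch) Rx(roll)).
In Python, from plant import ctrl gives the robot as it stands. The module is installed in compiled form; this text tells all that it offers.
- The arm moves only by the tool carry_out, never from a script. Its argument "moves" is text: rows parted by semicolons, each of 7 numbers parted by spaces: the finger opening in m, from 0 to 0.0876, then the shift along the tool's x, y, z in m, then the turn, a rotation vector about the tool's x, y, z in rad. A call has 1 to 20 rows; each row is the pose to reach, as a shift and turn from the pose commanded when the call began, along the tool's axes at that moment; what a row does not reach only later rows make up. A row lasts 1/10 s, in which the tool goes at most 50 mm and 8.59 degrees, less where a joint would pass 70% of its speed; a pose out of reach is approached as far as the arm can. A call with a gripper value outside its range is refused whole. The fingers move at their own pace and stop on an object; the grip force is fixed at half the most. Time passes only in rows, so rows that repeat a pose let the fingers close. It gives the time, the measured TCP pose, the force and the opening at its end, in the units of the state.
- ctrl.get_obs(): the state, without advancing time (a new reading comes with each control period).
- ctrl.snapshot(name): name is "side" or "top" or "wrist"; returns a dict with "image" (480x640x3 uint8, red, green, blue), "K" (3x3 intrinsics, pixels), "R" (3x3) and "t" (3): a world point X has camera coordinates R X + t. Camera axes: x right, y down, z forward; pixel columns grow to the right and rows downward; lengths in m; the calibration is good to about 2 mm. A picture is of the moment at which its call begins. There is no depth.
- ctrl.close_job(): hands the job in, once; it reports no verdict.
Trained networks look in a picture, given as the dict that the camera call returned (one of the last four; its "shot" number tells which), for a name from the list of things; names that differ only in an ending like _2 or _b are one class to them, and where a whole thing is asked for, a point or a joint stands for the part that bears it (a point fixed in the world has none). Each returns a list of dicts, best first, with "confidence" (0 to 1); they miss things now and then, are a little off and sometimes report something else, mostly with a low value. They report only what shows in the picture. A call takes as long as a camera call. They do not tell look-alikes from the thing itself.
- ctrl.recognise(picture, label): "extent" ([left, top, right, bottom] in pixels, round what is visible of it).
- ctrl.trace(picture, label): "region" (480x640 bool, what is visible of it) and "extent" ([left, top, right, bottom] in pixels, round what is visible of it).
- ctrl.mark_of(picture, label): "at" ([row, column] in pixels: a listed point, or the origin of a listed thing).
The state is a dict: "clock": time; "joint_pos": joint angles; "qvel": joint speeds; "tau": joint torques, N m; "tool_pos": TCP position; "orientation": TCP orientation; "force": force on the tool from outside, world axes, zero at the start; "moment": the same for the moment, N m; "opening": finger opening in m.
Only numpy, scipy, OpenCV 4.12 (cv2) and the standard library are available. Lean on these libraries where they do the work, as an engineer would, in place of code of your own. Each camera call takes 0.05 s, during which the arm holds its last target.

## Working session

There is one attempt and no reset: what is moved stays moved. The work goes in short steps, Python scripts to look and compute and a tool call to move; the robot and the scene stay as the last step left them, time stands still between calls to the robot, and variables do not carry over. Pictures are saved under pics/ and viewed, and the job is handed in when it is done.

Besides the shell and the picture viewer there is one more tool, called by a JSON object that holds its "name" and its "arguments", one argument or row to a line. carry_out: Moves the arm, as the interface text tells. Its arguments: {"type":"object","properties":{"moves":{"type":"string"}},"required":["moves"]}

```bash
mkdir -p pics
python3 - <<'E'
from plant import ctrl
import cv2
o=ctrl.get_obs();print(o)
for n in ("side","top","wrist"):
    s=ctrl.snapshot(n);cv2.imwrite(f"pics/{n}0.png",s["image"][:,:,::-1])
    print(n,s["K"].tolist(),s["R"].tolist(),s["t"].tolist())
    for l in ("canister","board"):
        print(l,[(r["extent"],r["confidence"]) for r in ctrl.recognise(s,l)])
    for l in ("canister","lip","back_stop","end_plate","home","board"):
        print(l,[(r["at"],r["confidence"]) for r in ctrl.mark_of(s,l)])
print(ctrl.get_obs()["clock"])
E
```

```text
{'clock': 0.0, 'joint_pos': array([-5.32221185e+01,  2.05917014e+01,  6.33386160e-01, -1.99447602e-02,
       -7.01366259e+01, -1.65104528e+01]), 'qvel': array([ 0.03333539, -0.0207078 , -0.02235173,  0.06500069, -0.04619229,
       -0.05271463]), 'tau': array([-2.79070860e-03, -5.82718849e+01,  2.93050861e+01,  6.99748546e+00,
        6.72389375e-03, -1.56904480e-04]), 'tool_pos': array([ 0.23378949, -0.63300821,  0.40371705]), 'orientation': array([ 1.79903645e+02, -9.00771543e-03, -1.59739356e+02]), 'force': array([-0.39047991, -0.35075803, -0.7745015 ]), 'moment': array([ 0.03918051, -0.02530998, -0.01705877]), 'opening': 0.08765027315368097}
side [[533.83705994208, 0.0, 324.2114101371722], [0.0, 533.83705994208, 234.6782388428973], [0.0, 0.0, 1.0]] [[-0.8938037077021284, -0.44794432874667467, -0.02146649579272977], [-0.31630341709778664, 0.6636214558124444, -0.6779075982150042], [0.31791049122385345, -0.5991263987916597, -0.7348336395679947]] [0.49732238762653763, 0.15677980555679158, 1.2074698913130077]
canister [([147.8, 375.9, 234.4, 477.7], 0.95), ([271.3, 205.3, 336.7, 246.
[... 1130 characters left out ...]
), ([205.0, 366.4], 0.35)]
lip []
back_stop [([213.5, 376.5], 0.63)]
end_plate [([206.6, 363.6], 0.7), ([183.9, 362.0], 0.66)]
home [([206.3, 366.6], 0.98), ([168.5, 362.7], 0.42)]
board [([216.9, 366.0], 0.94), ([220.9, 356.1], 0.35)]
wrist [[359.18863723087475, 0.0, 320.6492578441495], [0.0, 359.18863723087475, 240.36793967985176], [0.0, 0.0, 1.0]] [[-0.34701587534459183, 0.9378592163906657, -0.0002692395095491534], [0.9077055378159323, 0.33593094069306045, 0.25143798381184373], [0.2359038763503392, 0.0870085818535297, -0.9678733738494526]] [0.6745976647409565, -0.031953661776799966, 0.3890566780667241]
canister []
board []
canister []
lip []
back_stop []
end_plate []
home []
board []
1.35
```

View pics/side0.png

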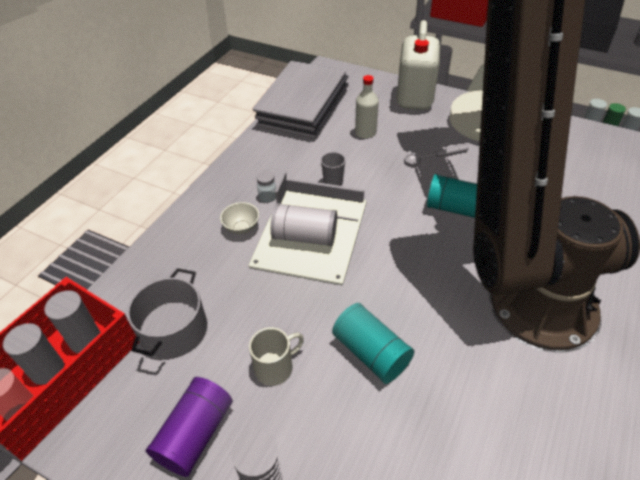

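View pics/top0.png

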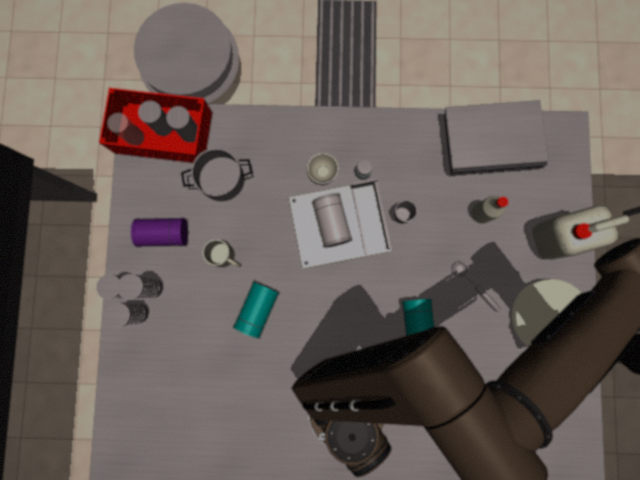

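The candidates shaped like the canister are silver at top-view (332,220), purple at (160,232), turquoise at (256,310) and turquoise at (418,315). Only the silver one lies on the white board, so it is the one meant. Next I'll get a coarse pose and an enlarged crop.

```bash
cat > h.py <<'E'
import numpy as np, cv2
from plant import ctrl
from scipy.spatial.transform import Rotation as Ro
def ray(s,col,row,z):
    d=s["R"].T@np.linalg.solve(s["K"],np.array([col,row,1.]));c=-s["R"].T@s["t"]
    return c+d*(z-c[2])/d[2]
def proj(s,X):
    p=s["K"]@(s["R"]@np.asarray(X)+s["t"]);return p[:2]/p[2]
def tool(v):  # world shift -> tool axes
    return Ro.from_euler('xyz',ctrl.get_obs()["orientation"],degrees=True).as_matrix().T@np.array(v)
E
python3 - <<'E'
from h import *
s=ctrl.snapshot("top");im=s["image"]
cr=cv2.resize(im[150:290,270:430],None,fx=5,fy=5,interpolation=cv2.INTER_CUBIC)[:,:,::-1]
cv2.imwrite("pics/c1.png",cr[:600])
sd=ctrl.snapshot("side")
for l,z,a in (("canister",.057,(331.5,219.6)),("home",.057,(366.6,206.3)),("board",0,(366,216.9)),("back_stop",.052,(376.5,213.5)),("ep",.04,(362,183.9))):
    print("top",l,ray(s,*a,z))
for l,z,a in (("canister",.057,(304.5,227.1)),("home",.057,(307,189.6)),("board",0,(316.3,210.3)),("back_stop",.052,(326.1,187.9)),("lip",.017,(316.4,214.1)),("ep",.04,(284.1,190.7))):
    print("side",l,ray(sd,*a,z))
cv2.imwrite("pics/c2.png",cv2.resize(sd["image"][160:290,230:390],None,fx=5,fy=4.6)[:,:,::-1][:600])
E
```

```text
top canister [0.5814938  0.06070551 0.057     ]
top home [ 0.6257979  -0.04724161  0.057     ]
top board [ 0.60240603 -0.0504378   0.        ]
top back_stop [ 0.60475799 -0.07869416  0.052     ]
top ep [ 0.70071296 -0.03314922  0.04      ]
side canister [0.57495638 0.06804964 0.057     ]
side home [ 0.63281701 -0.05446562  0.057     ]
side board [ 0.60353637 -0.0468071   0.        ]
side back_stop [ 0.59299666 -0.08662593  0.052     ]
side lip [ 0.58850819 -0.01933409  0.017     ]
side ep [ 0.69547354 -0.04061575  0.04      ]
```

View pics/c1.png

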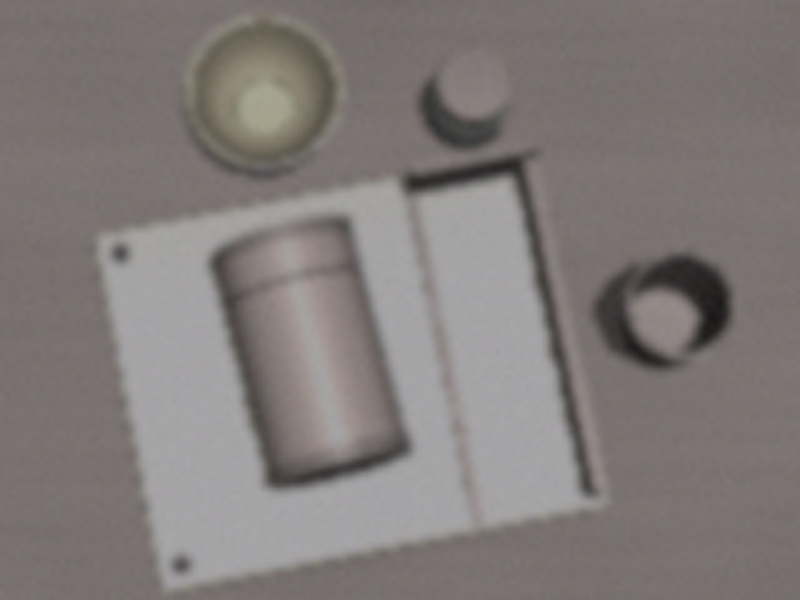

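View pics/c2.png

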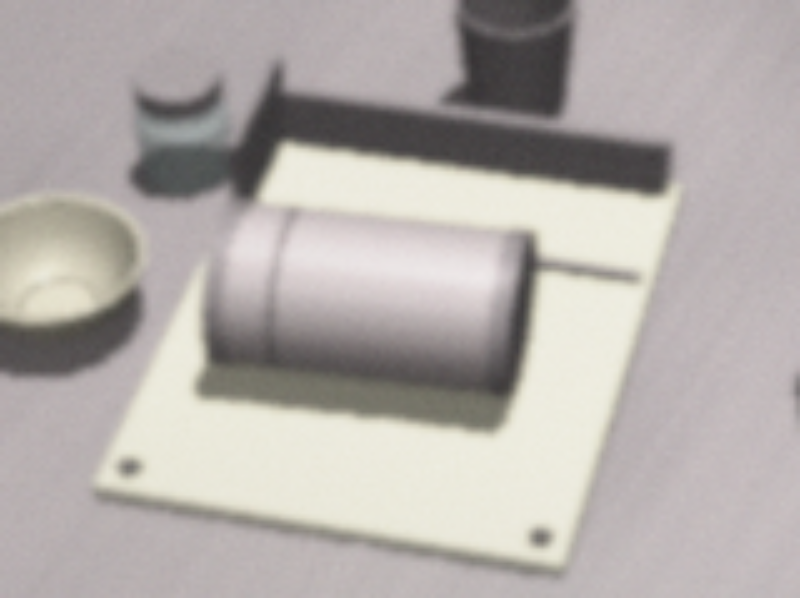

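The enlarged crop confirms that the silver canister lies on the white board. The lip is right of it at full-image (353–365, 189–254), and the end plate is at the top. Next I'll fit the board frame from its corners and plan a wrist look.

```bash
cat > fit.py <<'E'
from h import *
from scipy.optimize import least_squares
def bw(p,X):
    c,s=np.cos(p[2]),np.sin(p[2]);X=np.asarray(X,float)
    return np.array([p[0]+c*X[0]-s*X[1],p[1]+s*X[0]+c*X[1],X[2]])
E
python3 - <<'E'
from fit import *
t=ctrl.snapshot("top");sd=ctrl.snapshot("side");w=ctrl.snapshot("wrist")
f=lambda x,y:(270+x/5,150+y/5)
g=lambda x,y:(230+x/5,160+y/4.6)
obs=[(t,f(100,236),(-230,115,12)),(t,f(163,590),(-230,-120,12)),(t,f(607,500),(60,-120,12)),(t,f(478,522),(-24,-114,17)),
(sd,g(95,488),(-230,115,12)),(sd,g(565,570),(-230,-120,12)),(sd,g(683,187),(60,-120,12)),(sd,g(640,276),(-24,-114,17))]
def res(p): return np.concatenate([proj(s,bw(p,np.array(X)/1e3))-np.array(u) for s,u,X in obs])
r=least_squares(res,[.6,-.05,-1.37]);print(r.x,np.degrees(r.x[2]),r.fun.round(1))
p=r.x
o=ctrl.get_obs();T=Ro.from_euler('xyz',o["orientation"],degrees=True).as_matrix()
c=-w["R"].T@w["t"];print("cam in tool",T.T@(c-o["tool_pos"]),"axes",(w["R"]@T).round(3).tolist())
for a in [(331.5,219.6)]:
    X=ray(t,*a,.057);print("can top",(X[:2]-p[:2])@np.array([[np.cos(p[2]),-np.sin(p[2])],[np.sin(p[2]),np.cos(p[2])]]))
X=ray(sd,304.5,227.1,.057);print("can side",(X[:2]-p[:2])@np.array([[np.cos(p[2]),-np.sin(p[2])],[np.sin(p[2]),np.cos(p[2])]]))
E
```

```text
[ 0.59753646 -0.04737855 -1.35226519] -77.47908814496859 [-2.1 -0.4 -1.   0.6  0.2  0.8 -0.2 -0.4 -0.8 -0.7  0.3 -0.9  0.5 -1.3
  0.6 -0.5]
cam in tool [0.06647568 0.00044377 0.01994897] axes [[0.001, 1.0, 0.0], [-0.968, 0.001, -0.251], [-0.251, -0.0, 0.968]]
can top [-0.10899147  0.00777107]
can side [-0.11757822  0.00298131]
```

{"name": "carry_out", "arguments": {
  "moves": "0.06 -0.554 0.493 0 0 0 -1.435; 0.06 -0.554 0.493 0 0 0 -1.435; 0.06 -0.554 0.493 0 0 0 -1.435; 0.06 -0.554 0.493 0 0 0 -1.435; 0.06 -0.554 0.493 0 0 0 -1.435; 0.06 -0.554 0.493 0 0 0 -1.435; 0.06 -0.554 0.493 0 0 0 -1.435; 0.06 -0.554 0.493 0 0 0 -1.435; 0.06 -0.554 0.493 0 0 0 -1.435; 0.06 -0.554 0.493 0 0 0 -1.435; 0.06 -0.554 0.493 0 0 0 -1.435; 0.06 -0.554 0.493 0 0 0 -1.435; 0.06 -0.554 0.493 0 0 0 -1.435; 0.06 -0.554 0.493 0 0 0 -1.435; 0.06 -0.554 0.493 0 0 0 -1.435; 0.06 -0.554 0.493 0 0 0 -1.435; 0.06 -0.554 0.493 0 0 0 -1.435; 0.06 -0.554 0.493 0 0 0 -1.435"
}}

```text
clock: 3.4
tool_pos: [0.5824, 0.0208, 0.4046]
orientation: [180.0, -0.0, -77.5]
force: [-0.6, -0.3, -0.5]
opening: 0.0598
```

Run:
```python
from fit import *
o=ctrl.get_obs();print(o["clock"],o["tool_pos"],o["orientation"],o["force"])
w=ctrl.snapshot("wrist");cv2.imwrite("pics/w1.png",w["image"][:,:,::-1])
import pickle;pickle.dump({k:w[k] for k in("image","K","R","t")},open("w1.pkl","wb"))
for l in ("canister","lip","back_stop","end_plate","home","board"):
    print(l,[(r["at"],r["confidence"]) for r in ctrl.mark_of(w,l)])
r=ctrl.trace(w,"canister")
for q in r: print(q["extent"],q["confidence"])
np.save("m1.npy",r[0]["region"])
```

```text
3.4 [0.58235848 0.02078572 0.40462317] [ 1.79979584e+02 -1.98557767e-03 -7.75189763e+01] [-0.58528793 -0.34627782 -0.51351825]
canister [([258.2, 313.8], 0.89)]
lip [([163.0, 326.8], 0.92), ([15.9, 334.7], 0.54)]
back_stop [([87.3, 328.6], 0.96)]
end_plate [([127.5, 213.1], 0.57)]
home [([142.0, 290.4], 0.89)]
board [([144.7, 322.6], 0.73)]
[611.4, 0.8, 639.4, 84.5] 0.77
[220.7, 208.7, 404.0, 305.2] 0.55
```

View pics/w1.png

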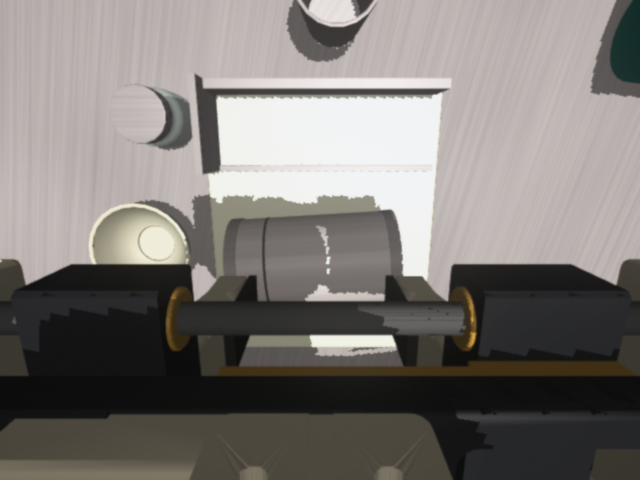

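Run:
```python
import cv2
im=cv2.imread("pics/w1.png")
cv2.imwrite("pics/w1c.png",cv2.resize(im[70:290,190:456],None,fx=3,fy=2.7,interpolation=cv2.INTER_NEAREST))
```

```text
(no output)
```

View pics/w1c.png

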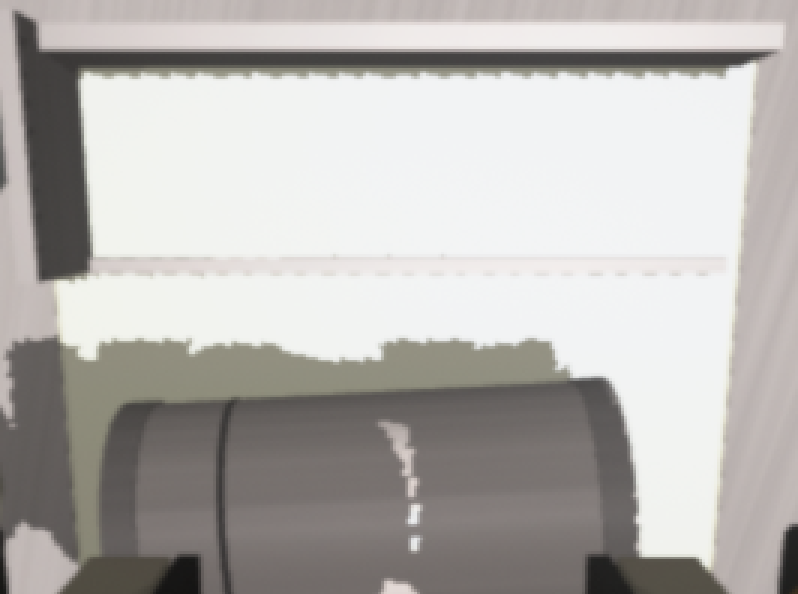

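```bash
cat > fitw.py <<'E'
from fit import *
import pickle
w=pickle.load(open("w1.pkl","rb"))
f=lambda x,y:np.array([190+x/3,70+y/2.7])
pts=[((727,265),(-24,-114,17)),((90,265),(-24,100,17)),((785,50),(45,-114,52)),((92,258),(-21,100,12)),((78,68),(45,100,12))]
lines=[((757,65),(718,560),-120),((55,280),(77,560),115)]
def res(p):
    r=[]
    for u,X in pts: r+=list(proj(w,bw(p,np.array(X)/1e3))-f(*u))
    for a,b,y in lines:
        for u in(a,b):
            u=f(*u)
            xs=np.linspace(-.3,.1,2);P=[proj(w,bw(p,(x,y/1e3,.012))) for x in xs]
            d=P[1]-P[0];d/=np.linalg.norm(d);v=u-P[0];r.append(d[0]*v[1]-d[1]*v[0])
    return np.array(r)
r=least_squares(res,[.5975,-.0474,-1.352]);p=r.x
print("board",p,np.degrees(p[2]),r.fun.round(1))
# canister: x,y,yaw in board ; silhouette via sampled circles
def cyl(q):
    a=np.linspace(0,2*np.pi,181);out=[]
    for rr,ys in((.045,(-.075,-.065)),(.044,(-.065,.065)),(.045,(.065,.075))):
        L=[]
        for y in ys:
            for t in a:
                x=rr*np.cos(t);z=.057+rr*np.sin(t)
                X=(q[0]+np.cos(q[2])*x-np.sin(q[2])*y,q[1]+np.sin(q[2])*x+np.cos(q[2])*y,z)
                L.append(proj(w,bw(p,X)))
        out.append(cv2.convexHull(np.array(L,np.float32)))
    return out
limb=[f(x,403-(x-150)*22/420) for x in(180,300,400,500,560)]
def rc(q):
    h=cyl(q)
    e=[cv2.pointPolygonTest(h[1],tuple(map(float,u)),True) for u in limb]
    e.append(max(h[0][:,0,0])-f(637,0)[0]);e.append(min(h[2][:,0,0])-f(100,0)[0])
    e.append(cv2.pointPolygonTest(h[0],tuple(map(float,f(600,377))),True)*.5);e.append(cv2.pointPolygonTest(h[2],tuple(map(float,f(130,402))),True)*.5)
    return np.array(e)
r=least_squares(rc,[-.11,.005,.04],diff_step=1e-3,x_scale=[.01,.01,.01]);q=r.x
print("can",q,r.fun.round(1))
print("world",bw(p,(q[0],q[1],.057)))
E
python3 fitw.py
```

```text
board [ 0.5993828  -0.04759469 -1.34922737] -77.30503363112652 [ 0.6 -0.4  0.1  0.3 -0.4 -0.   0.5 -0.4  0.2  0.5 -0.7  0.5  1.2  0.1]
can [-0.10920265  0.00537319  0.05520179] [-0.  -0.  -0.  -0.1 -0.1  0.8 -0.8  0.   0.1]
world [0.58062621 0.06011919 0.057     ]
```

Board origin is at (0.599,-0.048) with yaw -77.3°. The canister is at board (-109,+5) mm, skewed 0.055 rad. Fit residuals are under about 1 px, and the values match the description. Next I'll go above its top, aligned with its axis.

{"name": "carry_out", "arguments": {
  "moves": "0.06 -0.025 -0.003 0.04 0 0 -0.03; 0.06 -0.0528 -0.006 0.08 0 0 -0.059; 0.06 -0.0528 -0.006 0.1 0 0 -0.059; 0.06 -0.0528 -0.006 0.115 0 0 -0.059; 0.06 -0.0528 -0.006 0.1185 0 0 -0.059; 0.06 -0.0528 -0.006 0.1185 0 0 -0.059; 0.06 -0.0528 -0.006 0.1185 0 0 -0.059"
}}

```text
clock: 4.5
tool_pos: [0.5776, 0.074, 0.2872]
orientation: [-179.9, 0.0, -74.1]
force: [-1.0, -0.2, 0.5]
opening: 0.0601
```

Run:
```python
from fit import *
o=ctrl.get_obs();print(o["clock"],o["tool_pos"],o["orientation"],o["force"])
w=ctrl.snapshot("side");cv2.imwrite("pics/s2.png",cv2.resize(w["image"][140:300,220:420],None,fx=4,fy=3.7)[:,:,::-1])
```

```text
4.5 [0.57758563 0.07398996 0.28717857] [-1.79915267e+02  4.13380513e-04 -7.41361117e+01] [-0.98540633 -0.1969641   0.50848703]
```

View pics/s2.png

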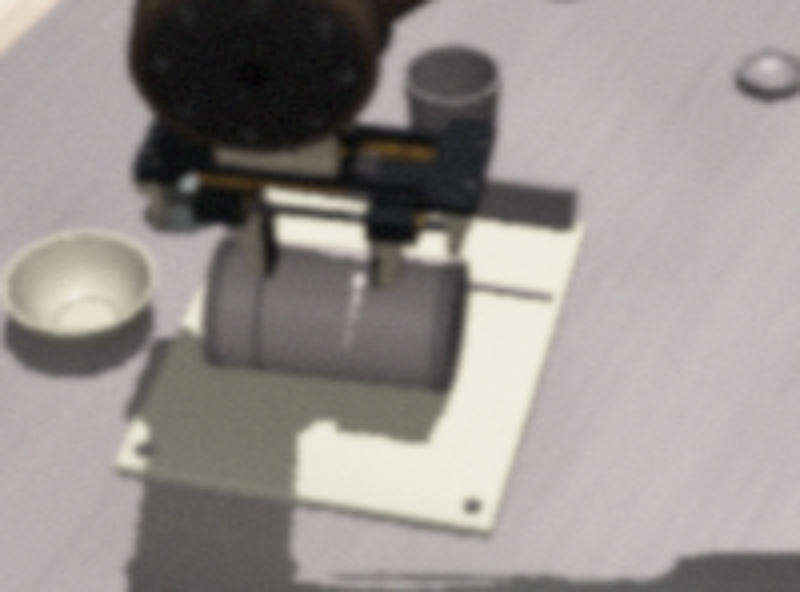

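Both fingertips hover over the canister's top, at crop (260,265) and (385,280). I'll lower until they touch.

{"name": "carry_out", "arguments": {
  "moves": "0.06 0 0 0.004 0 0 0; 0.06 0 0 0.007 0 0 0; 0.06 0 0 0.008 0 0 0; 0.06 0 0 0.0085 0 0 0; 0.06 0 0 0.0085 0 0 0"
}}

```text
clock: 5.05
tool_pos: [0.5773, 0.0741, 0.2785]
orientation: [-180.0, -0.0, -74.1]
force: [-0.8, 0.4, 6.4]
opening: 0.0602
```

{"name": "carry_out", "arguments": {
  "moves": "0.06 0 0 0.0003 0 0 0; 0.06 0 0 0.0003 0 0 0"
}}

```text
clock: 5.25
tool_pos: [0.5773, 0.074, 0.2784]
orientation: [-180.0, -0.0, -74.1]
force: [-2.9, 0.0, 7.2]
opening: 0.0597
```

{"name": "carry_out", "arguments": {
  "moves": "0.06 0.002 0 0.0001 0 0 0; 0.06 0.005 0 0.0001 0 0 0; 0.06 0.008 0 0 0 0 0; 0.06 0.011 0 0 0 0 0; 0.06 0.014 0 0 0 0 0; 0.06 0.016 0 0 0 0 0; 0.06 0.016 0 0 0 0 0"
}}

```text
clock: 5.95
tool_pos: [0.5818, 0.0582, 0.279]
orientation: [-179.9, -0.0, -74.1]
force: [-3.8, -1.7, 12.5]
opening: 0.0596
```

Run:
```python
from fit import *
o=ctrl.get_obs();print(o["clock"],o["tool_pos"],o["orientation"],o["force"])
w=ctrl.snapshot("side");cv2.imwrite("pics/s3.png",cv2.resize(w["image"][140:300,220:420],None,fx=4,fy=3.7)[:,:,::-1])
```

```text
5.95 [0.58175327 0.05824253 0.27903827] [-1.79936284e+02 -4.77083666e-02 -7.41089759e+01] [-3.82732663 -1.65343971 12.47007386]
```

View pics/s3.png

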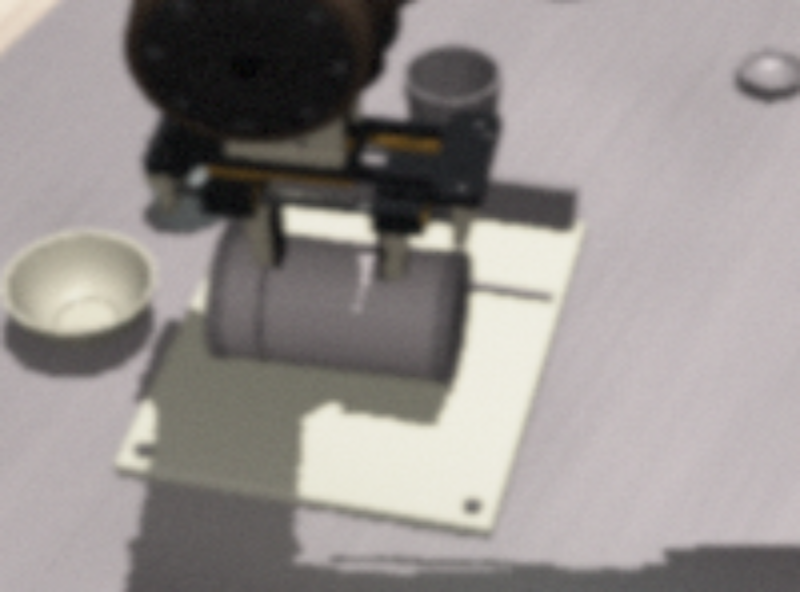

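The canister is rolling: its shadow edge moved about 20 crop px. I'll continue the stroke at slightly lower pressure.

{"name": "carry_out", "arguments": {
  "moves": "0.06 0.002 0 -0.0003 0 0 0; 0.06 0.005 0 -0.0004 0 0 0; 0.06 0.008 0 -0.0004 0 0 0; 0.06 0.011 0 -0.0004 0 0 0; 0.06 0.014 0 -0.0004 0 0 0; 0.06 0.017 0 -0.0004 0 0 0; 0.06 0.02 0 -0.0004 0 0 0; 0.06 0.02 0 -0.0004 0 0 0"
}}

```text
clock: 6.8
tool_pos: [0.5872, 0.039, 0.2791]
orientation: [-179.9, -0.0, -74.1]
force: [-2.5, -0.8, 9.7]
opening: 0.0598
```

{"name": "carry_out", "arguments": {
  "moves": "0.06 0.003 0 0 0 0 0; 0.06 0.006 0 0 0 0 0; 0.06 0.009 0 0 0 0 0; 0.06 0.012 0 0 0 0 0; 0.06 0.015 0 0.0001 0 0 0; 0.06 0.018 0 0.0002 0 0 0; 0.06 0.02 0 0.0003 0 0 0; 0.06 0.021 0 0.0003 0 0 0; 0.06 0.021 0 0.0003 0 0 0"
}}

```text
clock: 7.7
tool_pos: [0.593, 0.0189, 0.2787]
orientation: [-179.9, -0.0, -74.1]
force: [-2.4, -0.9, 9.0]
opening: 0.0596
```

Run:
```python
from fit import *
o=ctrl.get_obs();print(o["clock"],o["tool_pos"],o["orientation"],o["force"])
for n in("side","wrist"):
    w=ctrl.snapshot(n);im=w["image"][140:300,220:420] if n=="side" else w["image"]
    cv2.imwrite(f"pics/{n}4.png",(cv2.resize(im,None,fx=4,fy=3.7) if n=="side" else im)[:,:,::-1])
```

```text
7.7 [0.5930275  0.0188786  0.27874908] [-1.79935135e+02 -4.42732142e-02 -7.41123580e+01] [-2.39805615 -0.90258911  9.01192179]
```

View pics/side4.png

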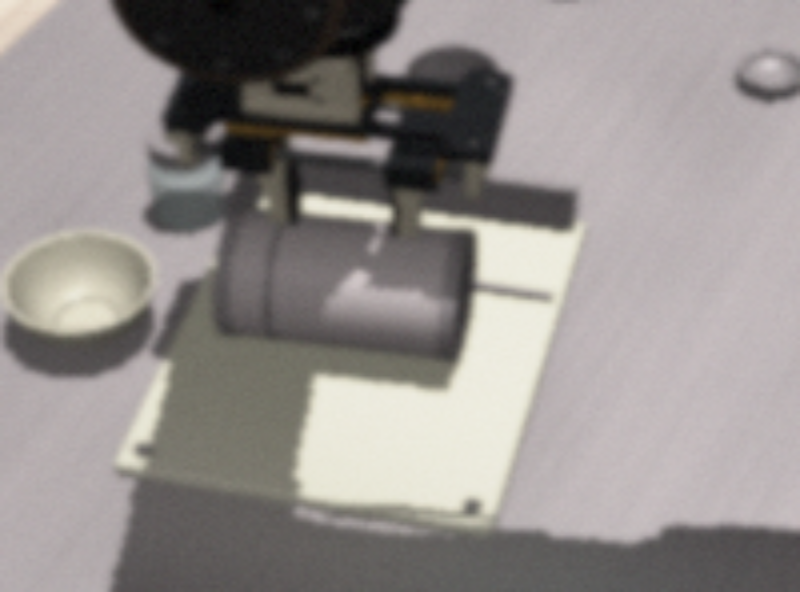

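View pics/wrist4.png

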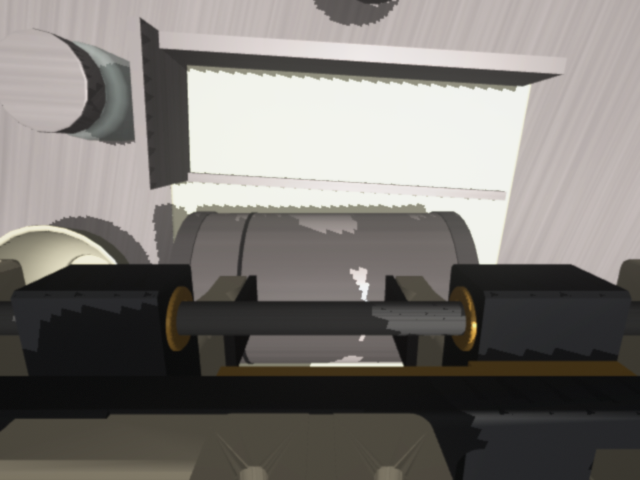

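```bash
cat > ax.py <<'E'
from fit import *
P=[.59938,-.04759,-1.34923]
def inb(X):
    c,s=np.cos(P[2]),np.sin(P[2]);d=np.asarray(X)[:2]-P[:2];return np.array([c*d[0]+s*d[1],-s*d[0]+c*d[1]])
def axis(w,limb,z=.057,r=.044):
    # for each limb pixel: ray; find board x of axis (axis approx along board y) tangent ahead
    for col,row in limb:
        d=w["R"].T@np.linalg.solve(w["K"],np.array([col,row,1.]));c=-w["R"].T@w["t"]
        cb=inb(c);c2=np.cos(P[2]);s2=np.sin(P[2]);db=np.array([c2*d[0]+s2*d[1],d[2]])
        n=np.array([db[1],-db[0]])/np.hypot(*db)  # normal
        # n.( (xa,z)-(cb0,cz)) = -+r
        xs=[(sg*r-n[1]*(z-c[2]))/n[0]+cb[0] for sg in(1,-1)]
        k=(z-c[2])/d[2];y=inb(c+d*k)[1]
        print("col",col,"axis x",np.round(np.array(xs)*1e3,1),"y~",round(y*1e3))
E
python3 - <<'E'
from ax import *
w=ctrl.snapshot("wrist")
axis(w,[(215,212),(320,212),(425,212)])
o=ctrl.get_obs();print("tip",inb(o["tool_pos"]),o["force"])
E
```

```text
col 215 axis x [-83.3   6.3] y~ 71
col 320 axis x [-79.8   9.6] y~ 12
col 425 axis x [-76.3  12.8] y~ -48
tip [-0.06633559  0.00840662] [-2.92762527 -0.78724091  9.50362189]
```

Axis at board x ≈ -80 and the tip at -66, as predicted. I'll lift, step back and make a second stroke, still short of the lip.

{"name": "carry_out", "arguments": {
  "moves": "0.06 0 0 -0.006 0 0 0; 0.06 -0.004 0 -0.009 0 0 0; 0.06 -0.0275 0 -0.009 0 0 0; 0.06 -0.0275 0 -0.008 0 0 0; 0.06 -0.0275 0 -0.004 0 0 0; 0.06 -0.0275 0 -0.001 0 0 0; 0.06 -0.0275 0 -0.0002 0 0 0; 0.06 -0.0275 0 -0.0002 0 0 0; 0.06 -0.0275 0 -0.0002 0 0 0"
}}

```text
clock: 8.75
tool_pos: [0.5854, 0.0451, 0.2785]
orientation: [-180.0, -0.0, -74.1]
force: [-3.0, -0.1, 8.9]
opening: 0.0598
```

{"name": "carry_out", "arguments": {
  "moves": "0.06 0.002 0 -0.0001 0 0 0; 0.06 0.005 0 -0.0002 0 0 0; 0.06 0.008 0 -0.0003 0 0 0; 0.06 0.011 0 -0.0003 0 0 0; 0.06 0.014 0 -0.0003 0 0 0; 0.06 0.017 0 -0.0003 0 0 0; 0.06 0.02 0 -0.0003 0 0 0; 0.06 0.023 0 -0.0003 0 0 0; 0.06 0.026 0 -0.0003 0 0 0; 0.06 0.029 0 -0.0003 0 0 0; 0.06 0.032 0 -0.0003 0 0 0; 0.06 0.035 0 -0.0003 0 0 0; 0.06 0.038 0 -0.0003 0 0 0; 0.06 0.041 0 -0.0003 0 0 0; 0.06 0.043 0 -0.0003 0 0 0; 0.06 0.045 0 -0.0002 0 0 0; 0.06 0.046 0 -0.0001 0 0 0; 0.06 0.046 0 -0.0001 0 0 0"
}}

```text
clock: 10.55
tool_pos: [0.5981, 0.0005, 0.279]
orientation: [-180.0, -0.1, -74.1]
force: [-3.1, -1.0, 11.6]
opening: 0.0601
```

Run:
```python
from ax import *
w=ctrl.snapshot("wrist")
cv2.imwrite("pics/wrist5.png",w["image"][:,:,::-1])
axis(w,[(215,212),(320,212),(425,212)])
o=ctrl.get_obs();print("tip",inb(o["tool_pos"]),o["tool_pos"],o["force"])
```

```text
col 215 axis x [-64.1  25.5] y~ 72
col 320 axis x [-60.6  28.7] y~ 12
col 425 axis x [-57.2  31.9] y~ -47
tip [-0.04727687  0.00932153] [5.98084191e-01 5.79644828e-04 2.79028210e-01] [-3.66651742 -1.55216627 11.90641478]
```

View pics/wrist5.png

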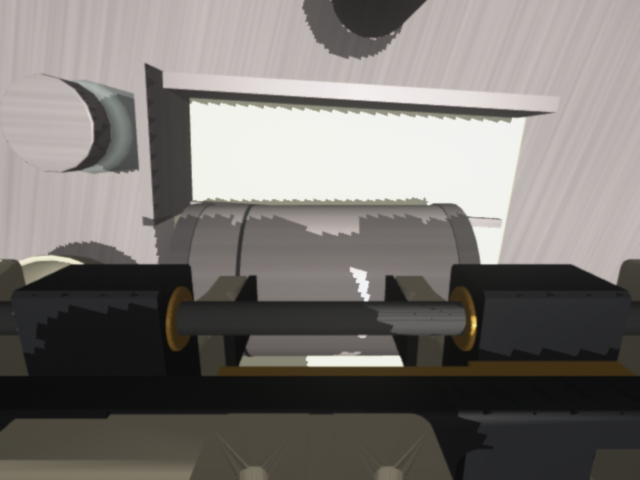

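Limb now at row 205, so the axis is at about -57. I'll take it a little further, then reposition for the climb.

{"name": "carry_out", "arguments": {
  "moves": "0.06 0.002 0 0 0 0 0; 0.06 0.005 0 0.0001 0 0 0; 0.06 0.008 0 0.0002 0 0 0; 0.06 0.009 0 0.0002 0 0 0; 0.06 0.009 0 0.0002 0 0 0"
}}

```text
clock: 11.1
tool_pos: [0.6006, -0.0082, 0.2787]
orientation: [-180.0, -0.1, -74.1]
force: [-3.3, -1.4, 10.7]
opening: 0.0602
```

Run:
```python
from ax import *
w=ctrl.snapshot("wrist")
cv2.imwrite("pics/wrist6.png",cv2.resize(w["image"][130:290,130:530],None,fx=2,fy=2)[:,:,::-1])
axis(w,[(320,200),(320,205)])
o=ctrl.get_obs();print("tip",inb(o["tool_pos"]),o["tool_pos"],o["force"])
```

```text
col 320 axis x [-44.5  44.4] y~ 13
col 320 axis x [-47.4  41.7] y~ 13
tip [-0.03820578  0.00983825] [ 0.60058173 -0.00815615  0.27869927] [-2.54107753 -1.16351089 10.36338576]
```

View pics/wrist6.png

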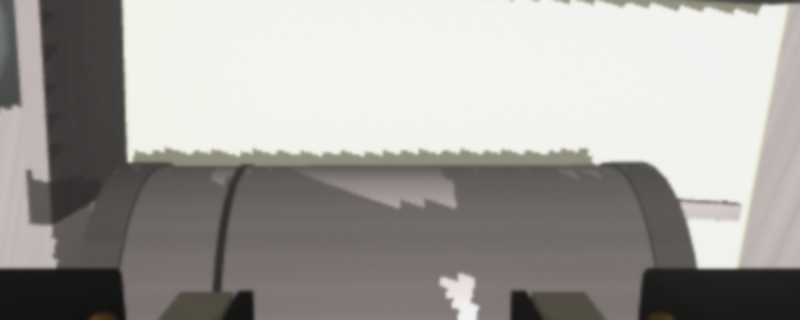

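{"name": "carry_out", "arguments": {
  "moves": "0.06 0 0 -0.006 0 0 0; 0.06 -0.004 0 -0.009 0 0 0; 0.06 -0.0295 0 -0.009 0 0 0; 0.06 -0.0295 0 -0.008 0 0 0; 0.06 -0.0295 0 -0.004 0 0 0; 0.06 -0.0295 0 -0.0005 0 0 0; 0.06 -0.0295 0 0.0004 0 0 0; 0.06 -0.0295 0 0.0004 0 0 0; 0.06 -0.0295 0 0.0004 0 0 0"
}}

```text
clock: 12.05
tool_pos: [0.5924, 0.0206, 0.278]
orientation: [-180.0, -0.0, -74.1]
force: [-2.8, 0.1, 9.7]
opening: 0.0601
```

{"name": "carry_out", "arguments": {
  "moves": "0.06 0.002 0 -0.0002 0 0 0; 0.06 0.004 0 -0.0005 0 0 0; 0.06 0.006 0 -0.0007 0 0 0; 0.06 0.008 0 -0.0009 0 0 0; 0.06 0.008 0 -0.0009 0 0 0"
}}

```text
clock: 12.55
tool_pos: [0.595, 0.013, 0.2793]
orientation: [-179.9, -0.0, -74.1]
force: [-2.7, 1.2, 11.2]
opening: 0.06
```

{"name": "carry_out", "arguments": {
  "moves": "0.06 0.002 0 -0.0003 0 0 0; 0.06 0.004 0 -0.0006 0 0 0; 0.06 0.006 0 -0.0009 0 0 0; 0.06 0.008 0 -0.0011 0 0 0; 0.06 0.008 0 -0.0011 0 0 0"
}}

```text
clock: 13.05
tool_pos: [0.5977, 0.0054, 0.2807]
orientation: [-179.8, -0.0, -74.1]
force: [0.9, 1.8, 10.6]
opening: 0.0597
```

Run:
```python
from ax import *
w=ctrl.snapshot("wrist")
cv2.imwrite("pics/wrist7.png",cv2.resize(w["image"][130:290,130:530],None,fx=2,fy=2)[:,:,::-1])
for r in (185,190,195,200): axis(w,[(320,r)],z=.059)
o=ctrl.get_obs();print("tip",inb(o["tool_pos"]),o["tool_pos"],o["force"])
```

```text
col 320 axis x [-49.9  38.5] y~ 15
col 320 axis x [-52.8  35.8] y~ 14
col 320 axis x [-55.6  33.1] y~ 14
col 320 axis x [-58.5  30.4] y~ 14
tip [-0.05215052  0.00999582] [0.59767098 0.00548234 0.28073322] [ 0.12893957  2.08253195 11.35474415]
```

View pics/wrist7.png

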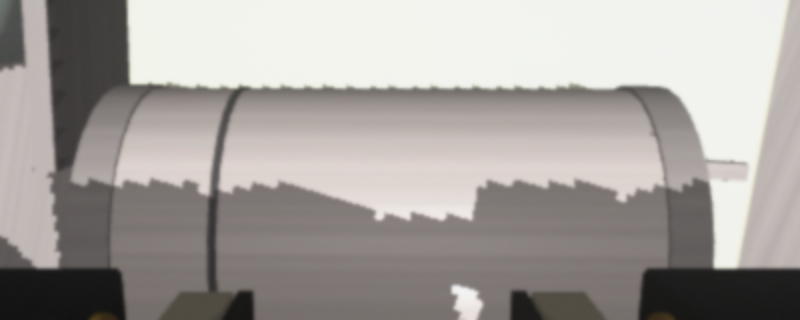

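Limb row 174 puts the axis at about -44. It is climbing without slip, at about 11 N. Continue.

{"name": "carry_out", "arguments": {
  "moves": "0.06 0.002 0 -0.0003 0 0 0; 0.06 0.004 0 -0.0006 0 0 0; 0.06 0.006 0 -0.0009 0 0 0; 0.06 0.008 0 -0.0012 0 0 0; 0.06 0.008 0 -0.0012 0 0 0"
}}

```text
clock: 13.6
tool_pos: [0.5999, -0.0022, 0.282]
orientation: [-179.8, -0.0, -74.1]
force: [-0.4, 2.7, 12.4]
opening: 0.0599
```

{"name": "carry_out", "arguments": {
  "moves": "0.06 0.002 0 -0.0003 0 0 0; 0.06 0.004 0 -0.0006 0 0 0; 0.06 0.006 0 -0.0008 0 0 0; 0.06 0.008 0 -0.001 0 0 0; 0.06 0.008 0 -0.001 0 0 0"
}}

```text
clock: 14.1
tool_pos: [0.6018, -0.0101, 0.283]
orientation: [-179.9, -0.0, -74.1]
force: [-1.4, 0.5, 12.6]
opening: 0.06
```

{"name": "carry_out", "arguments": {
  "moves": "0.06 0.002 0 -0.0002 0 0 0; 0.06 0.004 0 -0.0004 0 0 0; 0.06 0.006 0 -0.0006 0 0 0; 0.06 0.008 0 -0.0008 0 0 0; 0.06 0.008 0 -0.0008 0 0 0"
}}

```text
clock: 14.6
tool_pos: [0.6038, -0.018, 0.2836]
orientation: [-179.9, -0.1, -74.1]
force: [-2.6, 1.2, 11.7]
opening: 0.06
```

Run:
```python
from ax import *
w=ctrl.snapshot("wrist")
cv2.imwrite("pics/wrist8.png",cv2.resize(w["image"][130:290,130:530],None,fx=2,fy=2)[:,:,::-1])
for r in (185,190,195,200): axis(w,[(320,r)],z=.0615)
o=ctrl.get_obs();print("tip",inb(o["tool_pos"]),o["tool_pos"],o["force"])
```

```text
col 320 axis x [-25.6  62.8] y~ 15
col 320 axis x [-28.5  60.1] y~ 15
col 320 axis x [-31.4  57.4] y~ 15
col 320 axis x [-34.3  54.6] y~ 15
tip [-0.02797069  0.01081957] [ 0.6037883  -0.01792539  0.28358926] [-1.91537293  0.73355874 10.88965627]
```

View pics/wrist8.png

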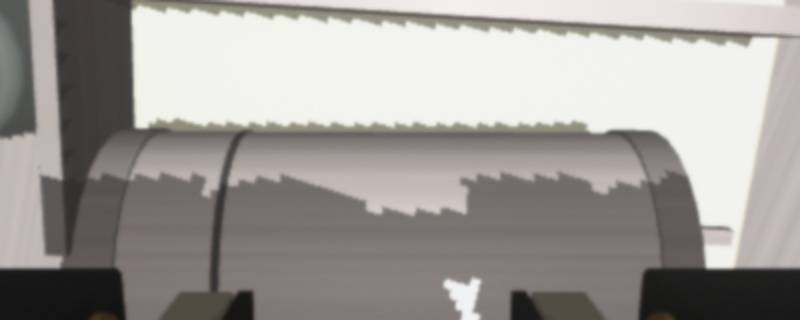

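{"name": "carry_out", "arguments": {
  "moves": "0.06 0.002 0 -0.0001 0 0 0; 0.06 0.004 0 -0.0002 0 0 0; 0.06 0.006 0 -0.0003 0 0 0; 0.06 0.008 0 -0.0004 0 0 0; 0.06 0.01 0 -0.0004 0 0 0; 0.06 0.012 0 -0.0004 0 0 0; 0.06 0.012 0 -0.0004 0 0 0"
}}

```text
clock: 15.35
tool_pos: [0.6068, -0.0298, 0.2838]
orientation: [-179.9, -0.1, -74.1]
force: [-3.6, -0.5, 10.6]
opening: 0.0598
```

{"name": "carry_out", "arguments": {
  "moves": "0.06 0.002 0 0 0 0 0; 0.06 0.004 0 0.0001 0 0 0; 0.06 0.006 0 0.0002 0 0 0; 0.06 0.006 0 0.0002 0 0 0"
}}

```text
clock: 15.75
tool_pos: [0.6084, -0.0357, 0.2836]
orientation: [-180.0, -0.1, -74.1]
force: [-2.4, -1.4, 11.2]
opening: 0.06
```

Run:
```python
from ax import *
w=ctrl.snapshot("wrist")
cv2.imwrite("pics/wrist9.png",cv2.resize(w["image"][130:290,130:530],None,fx=2,fy=2)[:,:,::-1])
for r in (185,190,195,200,205,210): axis(w,[(320,r)],z=.0618)
o=ctrl.get_obs();print("tip",inb(o["tool_pos"]),o["tool_pos"],o["force"])
```

```text
col 320 axis x [-7.3 81.2] y~ 15
col 320 axis x [-10.1  78.5] y~ 15
col 320 axis x [-13.   75.7] y~ 15
col 320 axis x [-15.9  73. ] y~ 15
col 320 axis x [-18.8  70.3] y~ 15
col 320 axis x [-21.8  67.5] y~ 15
tip [-0.00966866  0.01140418] [ 0.60838063 -0.03565154  0.28358572] [-2.87650429 -0.50374953 11.93493129]
```

View pics/wrist9.png

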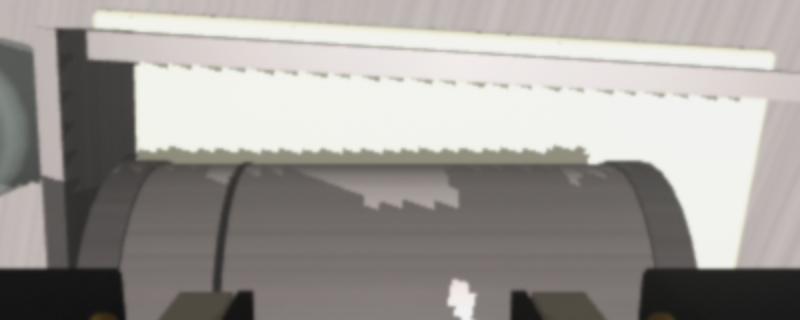

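Axis is at about -23 on top of the lip, with the tip 13 mm ahead. I'll nudge it the last few millimetres so that it drops in.

{"name": "carry_out", "arguments": {
  "moves": "0.06 0.002 0 0.0001 0 0 0; 0.06 0.004 0 0.0002 0 0 0; 0.06 0.006 0 0.0004 0 0 0; 0.06 0.008 0 0.0006 0 0 0; 0.06 0.01 0 0.0008 0 0 0; 0.06 0.01 0 0.0008 0 0 0"
}}

```text
clock: 16.4
tool_pos: [0.6111, -0.0455, 0.2825]
orientation: [-180.0, -0.1, -74.2]
force: [-2.4, -2.3, 8.9]
opening: 0.0599
```

Run:
```python
from ax import *
w=ctrl.snapshot("wrist")
cv2.imwrite("pics/wrist10.png",cv2.resize(w["image"][130:290,130:530],None,fx=2,fy=2)[:,:,::-1])
for r in (185,190,195,200,205,210): axis(w,[(320,r)],z=.0618)
o=ctrl.get_obs();print("tip",inb(o["tool_pos"]),o["tool_pos"],o["force"])
```

```text
col 320 axis x [ 3.  91.4] y~ 16
col 320 axis x [ 0.1 88.7] y~ 16
col 320 axis x [-2.7 86. ] y~ 15
col 320 axis x [-5.6 83.3] y~ 15
col 320 axis x [-8.5 80.5] y~ 15
col 320 axis x [-11.5  77.8] y~ 15
tip [0.00045488 0.01187643] [ 0.61106607 -0.04542382  0.28251939] [-2.70246999 -2.61562863  9.72559625]
```

View pics/wrist10.png

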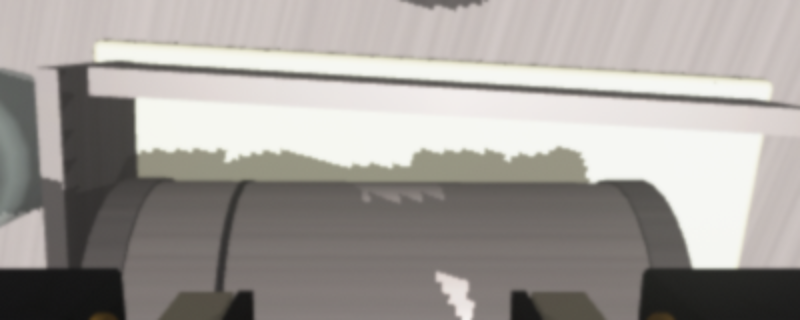

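Axis is at about -18, past the lip's far edge (-21). I'll lift off so it settles into the rest.

{"name": "carry_out", "arguments": {
  "moves": "0.06 0.001 0 -0.003 0 0 0; 0.06 0.001 0 -0.01 0 0 0; 0.06 0 0 -0.03 0 0 0; 0.06 -0.02 0 -0.06 0 0 0; 0.06 -0.04 0 -0.09 0 0 0; 0.06 -0.06 0 -0.12 0 0 0; 0.06 -0.06 0 -0.12 0 0 0; 0.06 -0.06 0 -0.12 0 0 0"
}}

```text
clock: 17.25
tool_pos: [0.5943, 0.0139, 0.4023]
orientation: [-179.9, 0.0, -74.1]
force: [-0.5, 0.0, -1.4]
opening: 0.0597
```

Run:
```python
from ax import *
w=ctrl.snapshot("wrist")
cv2.imwrite("pics/wrist11.png",w["image"][:,:,::-1])
w2=ctrl.snapshot("side");cv2.imwrite("pics/side11.png",cv2.resize(w2["image"][140:300,220:420],None,fx=4,fy=3.7)[:,:,::-1])
o=ctrl.get_obs();print("tip",inb(o["tool_pos"]),o["clock"],o["tool_pos"],o["force"])
```

```text
tip [-0.06045063  0.0082172 ] 17.35 [0.59411182 0.01318868 0.40060196] [-1.08641696 -1.01003498 -1.01156299]
```

View pics/wrist11.png

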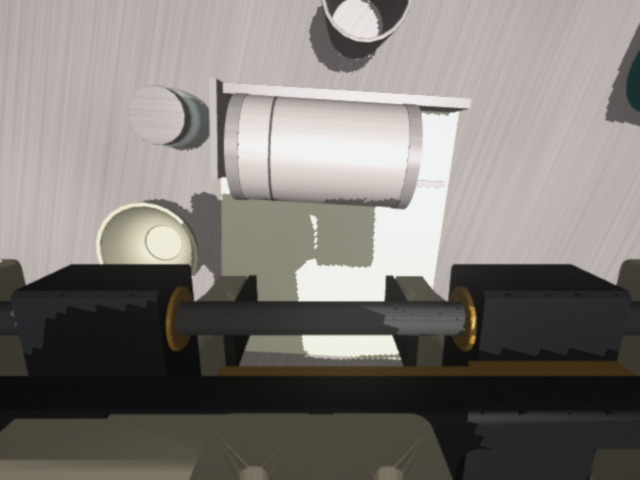

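View pics/side11.png

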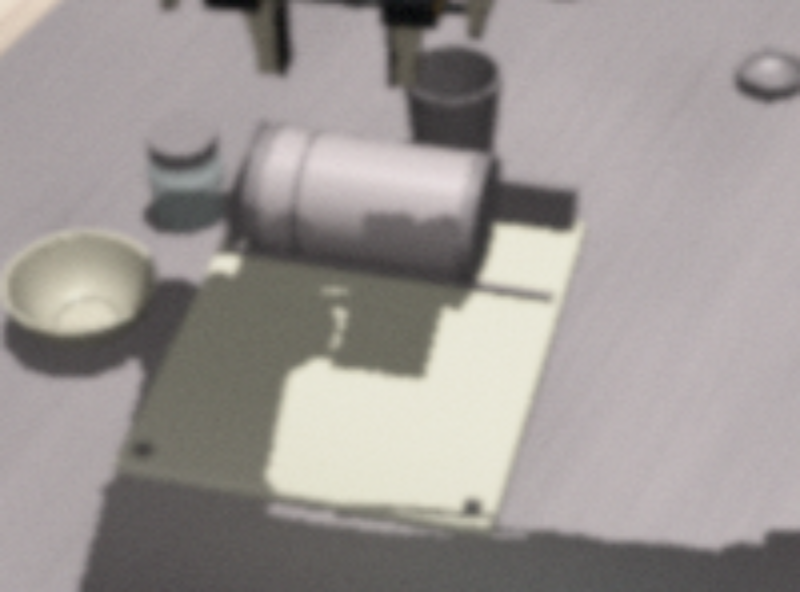

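The canister has dropped into the rest, parallel to the stop. Next I'll measure its position along y.

Run:
```python
from ax import *
w=ctrl.snapshot("wrist")
cv2.imwrite("pics/w12.png",cv2.resize(w["image"][70:230,190:470],None,fx=2.8,fy=2.8)[:,:,::-1])
a=np.linspace(0,2*np.pi,181)
for y in (5,7.5,10,12.5,15):
    o=[]
    for e in(-75,75):
        c=np.array([proj(w,bw(P,(.045*np.cos(t),(y+e)/1e3,.057+.045*np.sin(t)))) for t in a]);o+=[c[:,0].max() if e<0 else c[:,0].min()]
    print(y,np.round(o,1))
c=[proj(w,bw(P,X)) for X in((-.024,-.114,.017),(.045,-.114,.052),(-.027,.1,.072))];print(np.round(c,1))
o=ctrl.get_obs();print(o["tool_pos"],o["orientation"])
```

```text
5 [430.1 230.3]
7.5 [426.8 227. ]
10 [423.6 223.6]
12.5 [420.3 220.3]
15 [417. 217.]
[[444.1 185.2]
 [469.  109.2]
 [215.5 181.4]]
[0.59417413 0.0130475  0.40030834] [ 1.79877235e+02  8.23016783e-03 -7.41602909e+01]
```

View pics/w12.png

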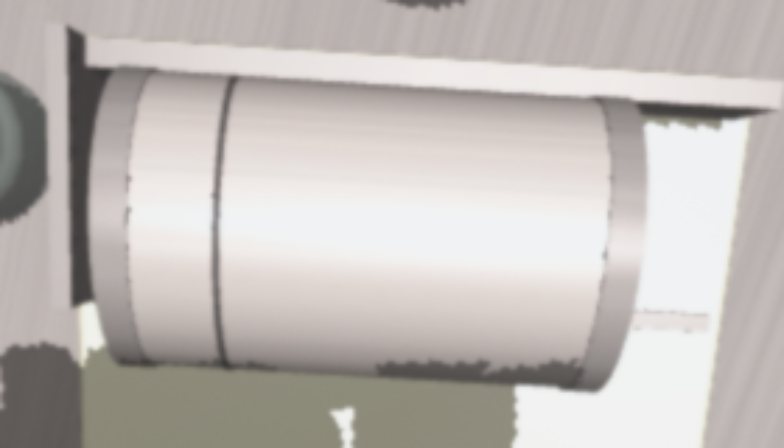

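Right rim at col 421.4 and left at 221.4 give y ≈ +11.6 mm, so 13.4 mm remain. I'll go behind the open -y end with closed fingers.

{"name": "carry_out", "arguments": {
  "moves": "0 0.02 0.045 0 0 0 0.03; 0 0.04 0.08 0 0 0 0.055; 0 0.0546 0.1116 0 0 0 0.055; 0 0.0546 0.1116 0.03 0 0 0.055; 0 0.0546 0.1116 0.07 0 0 0.055; 0 0.0546 0.1116 0.1 0 0 0.055; 0 0.0546 0.1116 0.1 0 0 0.055; 0 0.0546 0.1116 0.1 0 0 0.055"
}}

```text
clock: 18.2
tool_pos: [0.5022, -0.0699, 0.3014]
orientation: [179.9, -0.0, -77.3]
force: [0.2, 0.5, 1.4]
opening: 0.0027
```

Run:
```python
from ax import *
w=ctrl.snapshot("wrist")
cv2.imwrite("pics/wrist13.png",w["image"][:,:,::-1])
w2=ctrl.snapshot("side");cv2.imwrite("pics/side13.png",cv2.resize(w2["image"][120:280,220:420],None,fx=4,fy=3.7)[:,:,::-1])
o=ctrl.get_obs();print("tip",inb(o["tool_pos"]),o["clock"],o["tool_pos"],o["orientation"],o["opening"],o["force"])
```

```text
tip [ 0.00025602 -0.09907164] 18.3 [ 0.50278649 -0.06961154  0.30291875] [-1.79905738e+02 -2.69322652e-02 -7.72675557e+01] 0.0004955583360341789 [-0.23303372  0.53089903  1.07783997]
```

View pics/wrist13.png

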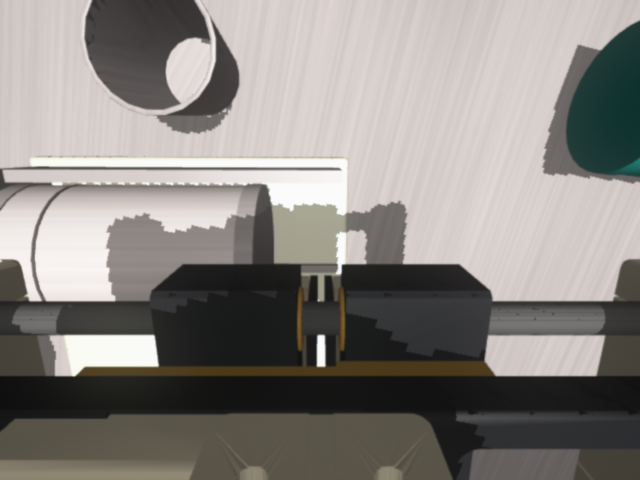

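View pics/side13.png

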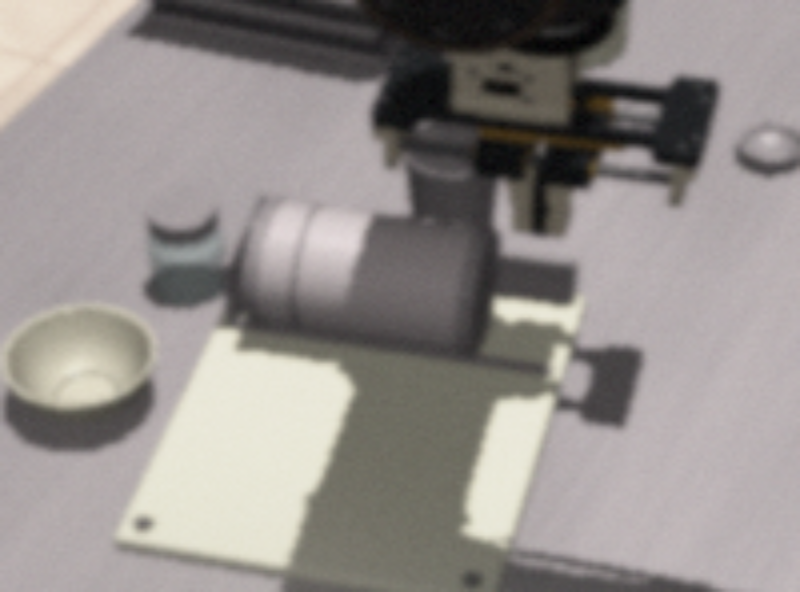

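{"name": "carry_out", "arguments": {
  "moves": "0 0 0 0.02 0 0 0; 0 0 0 0.045 0 0 0; 0 0 0 0.06 0 0 0; 0 0 0 0.068 0 0 0; 0 0 0 0.068 0 0 0; 0 0 0 0.068 0 0 0"
}}

```text
clock: 18.9
tool_pos: [0.5026, -0.0694, 0.2347]
orientation: [-179.9, -0.0, -77.3]
force: [-0.1, -0.4, 0.4]
opening: 0.0007
```

Run:
```python
from ax import *
w2=ctrl.snapshot("side");cv2.imwrite("pics/side14.png",cv2.resize(w2["image"][120:280,220:420],None,fx=4,fy=3.7)[:,:,::-1])
o=ctrl.get_obs();print("tip",inb(o["tool_pos"]),o["clock"],o["tool_pos"],o["orientation"],o["opening"],o["force"])
```

```text
tip [ 4.67279901e-05 -9.92106576e-02] 18.95 [ 0.50260487 -0.06943791  0.23478184] [-1.79883563e+02 -1.04841312e-02 -7.72634018e+01] 0.0005617274604046293 [ 0.85169541  0.42504743 -0.56809263]
```

View pics/side14.png

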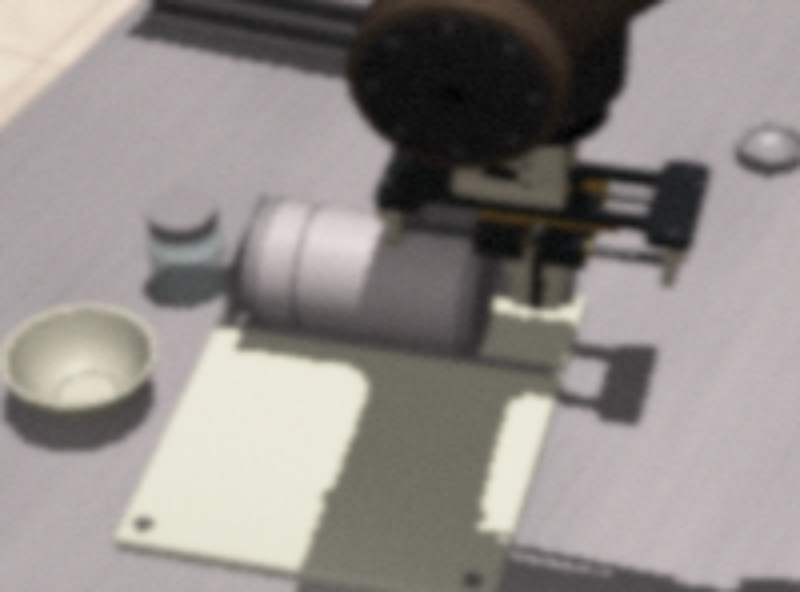

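Finger is behind the open end with no contact force. I'll approach and slide.

{"name": "carry_out", "arguments": {
  "moves": "0 0 -0.004 0 0 0 0; 0 0 -0.008 0 0 0 0; 0 0 -0.01 0 0 0 0; 0 0 -0.012 0 0 0 0; 0 0 -0.014 0 0 0 0; 0 0 -0.016 0 0 0 0; 0 0 -0.016 0 0 0 0"
}}

```text
clock: 19.65
tool_pos: [0.517, -0.0663, 0.2334]
orientation: [179.9, -0.0, -77.3]
force: [-4.2, 0.0, 3.9]
opening: 0.0003
```

{"name": "carry_out", "arguments": {
  "moves": "0 0 0.001 0 0 0 0; 0 0 0.003 -0.002 0 0 0; 0 0 0.003 -0.004 0 0 0; 0 0 0.003 -0.004 0 0 0; 0 0 0.003 -0.004 0 0 0"
}}

```text
clock: 20.15
tool_pos: [0.5148, -0.0666, 0.2378]
orientation: [-180.0, 0.0, -77.3]
force: [-1.1, 0.4, -0.6]
opening: 0.0003
```

Run:
```python
from ax import *
w2=ctrl.snapshot("side");cv2.imwrite("pics/side15.png",cv2.resize(w2["image"][120:280,220:420],None,fx=4,fy=3.7)[:,:,::-1])
w=ctrl.snapshot("wrist");cv2.imwrite("pics/wrist15.png",w["image"][:,:,::-1])
o=ctrl.get_obs();print("tip",inb(o["tool_pos"]),o["clock"],o["tool_pos"],o["orientation"],o["opening"],o["force"])
```

```text
tip [-2.48564127e-05 -8.67647254e-02] 20.25 [ 0.51473083 -0.06663299  0.23759672] [-1.79986176e+02  2.16343486e-03 -7.72770472e+01] 0.0006831001028072217 [-0.46328256  0.07614361 -0.67017386]
```

View pics/side15.png

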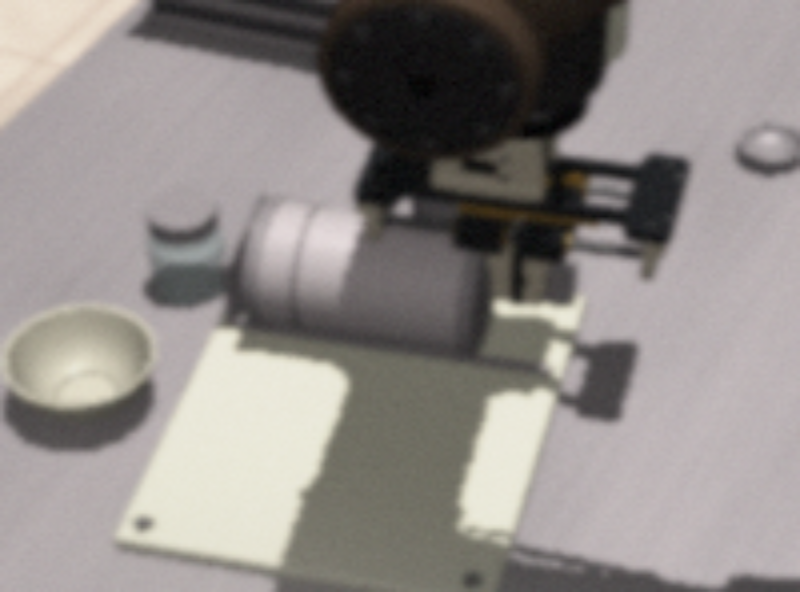

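View pics/wrist15.png

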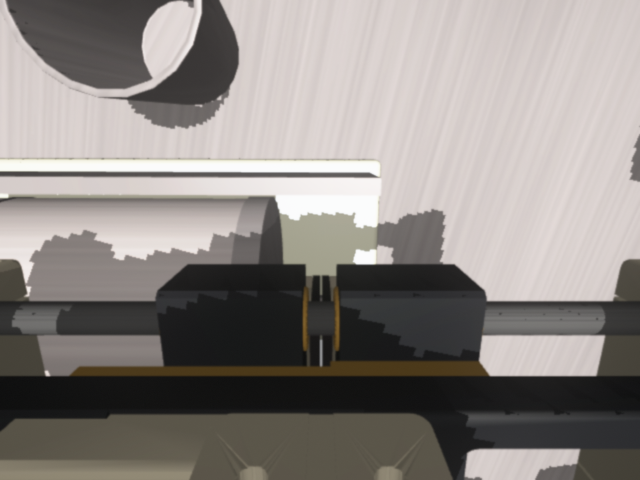

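{"name": "carry_out", "arguments": {
  "moves": "0 0 -0.0015 0 0 0 0; 0 0 -0.003 0 0 0 0; 0 0 -0.004 0 0 0 0; 0 0 -0.005 0 0 0 0; 0 0 -0.006 0 0 0 0; 0 0 -0.007 0 0 0 0; 0 0 -0.007 0 0 0 0"
}}

```text
clock: 20.95
tool_pos: [0.5202, -0.0657, 0.2374]
orientation: [179.8, 0.0, -77.3]
force: [-7.2, -1.9, 6.4]
opening: 0.0008
```

The upward force suggests the finger carriers brush the canister's top. I'll back off, raise and check.

{"name": "carry_out", "arguments": {
  "moves": "0 0 0.002 -0.001 0 0 0; 0 0 0.004 -0.006 0 0 0; 0 0 0.004 -0.014 0 0 0; 0 0 0.004 -0.014 0 0 0; 0 0 0.004 -0.014 0 0 0"
}}

```text
clock: 21.45
tool_pos: [0.5179, -0.0659, 0.2521]
orientation: [-179.9, 0.0, -77.3]
force: [0.0, -0.4, -0.5]
opening: -0.0
```

Run:
```python
from ax import *
w2=ctrl.snapshot("side");cv2.imwrite("pics/side16.png",cv2.resize(w2["image"][130:230,260:400],None,fx=5.6,fy=5.6,interpolation=cv2.INTER_CUBIC)[:,:,::-1])
w=ctrl.snapshot("wrist");cv2.imwrite("pics/wrist16.png",w["image"][:,:,::-1])
a=np.linspace(0,2*np.pi,181)
for y in (10,12,14,16,18,20):
    c=np.array([proj(w,bw(P,(.045*np.cos(t),(y-75)/1e3,.057+.045*np.sin(t)))) for t in a]);print(y,c[:,0].max().round(1), c[c[:,0].argmax()].round())
o=ctrl.get_obs();print("tip",inb(o["tool_pos"]),o["clock"],o["tool_pos"],o["orientation"],o["opening"],o["force"])
```

```text
10 293.1 [293. 272.]
12 290.0 [290. 272.]
14 286.9 [287. 272.]
16 283.8 [284. 272.]
18 280.7 [281. 272.]
20 277.6 [278. 272.]
tip [-9.65747953e-06 -8.38096921e-02] 21.55 [ 0.51761696 -0.06599842  0.25157464] [-1.79984873e+02  4.15983413e-03 -7.72843779e+01] 0.0003575218704791977 [-0.31889825 -0.64673435  0.19159774]
```

View pics/side16.png

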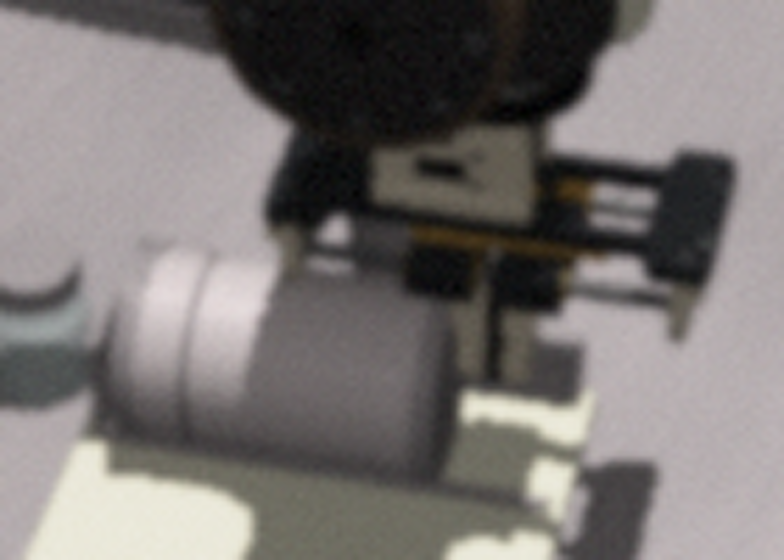

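View pics/wrist16.png

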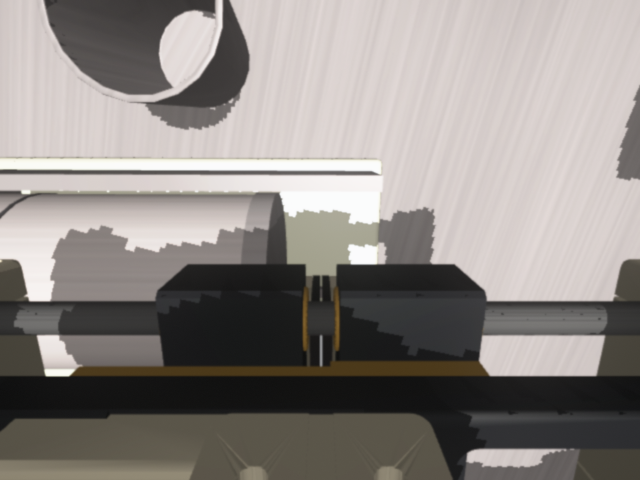

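{"name": "carry_out", "arguments": {
  "moves": "0 0 -0.001 0 0 0 0; 0 0 -0.002 0 0 0 0; 0 0 -0.003 0 0 0 0; 0 0 -0.004 0 0 0 0; 0 0 -0.005 0 0 0 0; 0 0 -0.006 0 0 0 0; 0 0 -0.007 0 0 0 0; 0 0 -0.007 0 0 0 0"
}}

```text
clock: 22.35
tool_pos: [0.5231, -0.065, 0.2513]
orientation: [179.8, 0.0, -77.3]
force: [-7.0, -1.4, 5.5]
opening: 0.0004
```

{"name": "carry_out", "arguments": {
  "moves": "0 0 -0.001 -0.0005 0 0 0; 0 0 -0.002 -0.0009 0 0 0; 0 0 -0.003 -0.0012 0 0 0; 0 0 -0.003 -0.0012 0 0 0"
}}

```text
clock: 22.75
tool_pos: [0.5273, -0.0638, 0.2526]
orientation: [180.0, 0.0, -77.3]
force: [-2.9, -0.9, -1.1]
opening: 0.0005
```

{"name": "carry_out", "arguments": {
  "moves": "0 0 -0.0007 -0.0001 0 0 0; 0 0 -0.0014 -0.0002 0 0 0; 0 0 -0.002 -0.0003 0 0 0; 0 0 -0.002 -0.0003 0 0 0"
}}

```text
clock: 23.15
tool_pos: [0.5294, -0.0633, 0.2531]
orientation: [-180.0, -0.0, -77.3]
force: [-2.6, -1.0, -0.8]
opening: 0.0003
```

Run:
```python
from ax import *
w=ctrl.snapshot("wrist");cv2.imwrite("pics/wrist17.png",w["image"][:,:,::-1])
a=np.linspace(0,2*np.pi,181)
for y in (18,20,22,24,26):
    c=np.array([proj(w,bw(P,(.045*np.cos(t),(y-75)/1e3,.057+.045*np.sin(t)))) for t in a]);print(y,c[:,0].max().round(1), c[c[:,0].argmax()].round())
o=ctrl.get_obs();print("tip",inb(o["tool_pos"]),o["clock"],o["tool_pos"],o["orientation"],o["force"])
```

```text
18 299.2 [299. 271.]
20 296.1 [296. 271.]
22 293.0 [293. 271.]
24 289.9 [290. 271.]
26 286.8 [287. 271.]
tip [ 1.48592839e-05 -7.17463952e-02] 23.2 [ 0.52939075 -0.06337134  0.25305198] [-1.79988904e+02  8.86469463e-04 -7.72801806e+01] [-2.38262135 -0.7181871  -1.12730069]
```

View pics/wrist17.png

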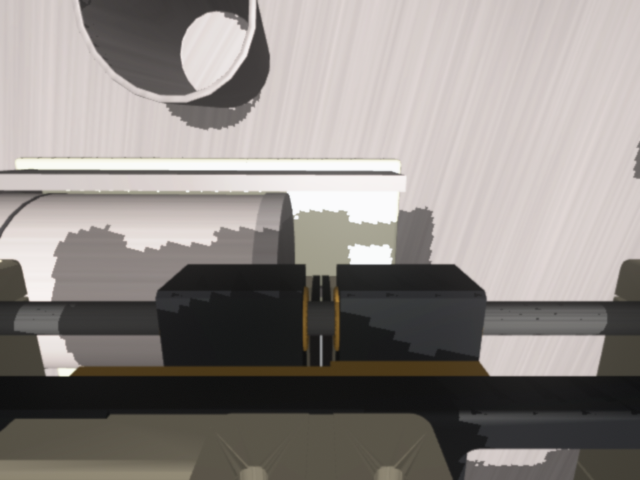

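{"name": "carry_out", "arguments": {
  "moves": "0 0 -0.0007 -0.0001 0 0 0; 0 0 -0.0014 -0.0002 0 0 0; 0 0 -0.002 -0.0003 0 0 0; 0 0 -0.002 -0.0003 0 0 0"
}}

```text
clock: 23.6
tool_pos: [0.5314, -0.0629, 0.2534]
orientation: [-180.0, -0.0, -77.3]
force: [-3.4, -0.7, -1.3]
opening: 0.0003
```

{"name": "carry_out", "arguments": {
  "moves": "0 0 -0.0005 0 0 0 0; 0 0 -0.001 -0.0001 0 0 0; 0 0 -0.001 -0.0001 0 0 0"
}}

```text
clock: 23.9
tool_pos: [0.5323, -0.0627, 0.2535]
orientation: [-180.0, -0.0, -77.3]
force: [-3.0, -0.1, -0.6]
opening: 0.0004
```

{"name": "carry_out", "arguments": {
  "moves": "0 0 -0.0005 0 0 0 0; 0 0 -0.001 -0.0001 0 0 0; 0 0 -0.001 -0.0001 0 0 0"
}}

```text
clock: 24.2
tool_pos: [0.5333, -0.0625, 0.2536]
orientation: [-180.0, -0.0, -77.3]
force: [-2.6, -0.2, -1.0]
opening: 0.0004
```

{"name": "carry_out", "arguments": {
  "moves": "0 0 -0.0005 0 0 0 0; 0 0 -0.001 -0.0001 0 0 0; 0 0 -0.001 -0.0001 0 0 0"
}}

```text
clock: 24.5
tool_pos: [0.5338, -0.0624, 0.2535]
orientation: [179.9, 0.0, -77.3]
force: [-5.2, -1.4, -0.2]
opening: 0.0007
```

{"name": "carry_out", "arguments": {
  "moves": "0 0 -0.0004 0 0 0 0; 0 0 -0.0007 0 0 0 0; 0 0 -0.0007 0 0 0 0"
}}

```text
clock: 24.8
tool_pos: [0.534, -0.0624, 0.2533]
orientation: [179.9, 0.0, -77.3]
force: [-6.4, -1.1, 0.3]
opening: 0.0002
```

{"name": "carry_out", "arguments": {
  "moves": "0 0 -0.0004 0 0 0 0; 0 0 -0.0008 0 0 0 0; 0 0 -0.0008 0 0 0 0"
}}

```text
clock: 25.1
tool_pos: [0.5342, -0.0624, 0.253]
orientation: [179.8, 0.0, -77.3]
force: [-8.4, -1.6, 0.7]
opening: 0.0001
```

Run:
```python
from ax import *
w=ctrl.snapshot("wrist");cv2.imwrite("pics/wrist18.png",w["image"][:,:,::-1])
o=ctrl.get_obs();print("tip",inb(o["tool_pos"]),o["clock"],o["tool_pos"],o["orientation"],o["force"])
```

```text
tip [ 0.00010416 -0.06684933] 25.15 [ 0.53418773 -0.06238229  0.25300979] [ 1.79775558e+02  1.64955152e-02 -7.73158712e+01] [-8.23152986 -1.17219297 -0.29699659]
```

The force climbs to 8.4 N while the tip barely advances, so it is home against the end plate. I'll back off and retreat to check.

{"name": "carry_out", "arguments": {
  "moves": "0 0 0.003 0 0 0 0; 0 0 0.01 0 0 0 0; 0 0 0.025 0 0 0 0; 0 0 0.025 -0.03 0 0 0; 0 0 0.025 -0.07 0 0 0; 0 -0.03 0.0 -0.11 0 0 0; 0 -0.06 -0.04 -0.15 0 0 0; 0 -0.06 -0.07 -0.15 0 0 0; 0 -0.06 -0.07 -0.15 0 0 0; 0 -0.06 -0.07 -0.15 0 0 0"
}}

```text
clock: 26.15
tool_pos: [0.5915, 0.0127, 0.404]
orientation: [-179.9, 0.0, -77.2]
force: [-0.6, -0.5, -1.0]
opening: 0.0004
```

Run:
```python
from ax import *
w=ctrl.snapshot("wrist");cv2.imwrite("pics/wrist19.png",cv2.resize(w["image"][50:250,150:450],None,fx=2.6,fy=2.6)[:,:,::-1])
w2=ctrl.snapshot("side");cv2.imwrite("pics/side19.png",cv2.resize(w2["image"][140:300,220:420],None,fx=4,fy=3.7)[:,:,::-1])
a=np.linspace(0,2*np.pi,181)
for y in (21,23,25,27):
    o=[]
    for e in(-75,75):
        c=np.array([proj(w,bw(P,(.045*np.cos(t),(y+e)/1e3,.057+.045*np.sin(t)))) for t in a]);o+=[c[:,0].max() if e<0 else c[:,0].min()]
    print(y,np.round(o,1),np.round((np.array(o)-150)*2.6))
c=[proj(w,bw(P,X)) for X in((-.024,-.114,.017),(.045,-.114,.052),(-.027,.1,.072),(-.027,.1,.012))];print(np.round((np.array(c)-[150,50])*2.6))
o=ctrl.get_obs();print(o["clock"],inb(o["tool_pos"]),o["tool_pos"],o["force"])
```

```text
21 [401.  203.8] [653. 140.]
23 [398.4 201.2] [646. 133.]
25 [395.8 198.5] [639. 126.]
27 [393.2 195.9] [632. 119.]
[[756. 333.]
 [807. 133.]
 [164. 355.]
 [209. 339.]]
26.25 [-0.05994596  0.00419033] [0.59029429 0.01181141 0.40343126] [ 0.34728684 -0.92888664  0.5531894 ]
```

View pics/wrist19.png

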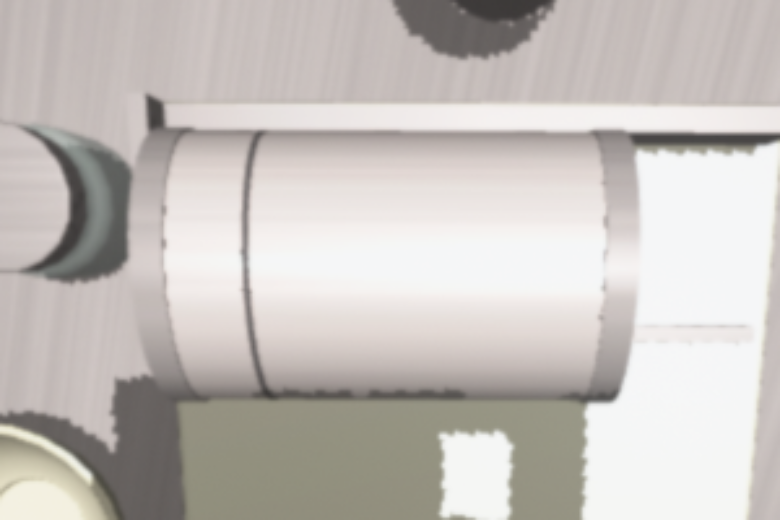

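View pics/side19.png

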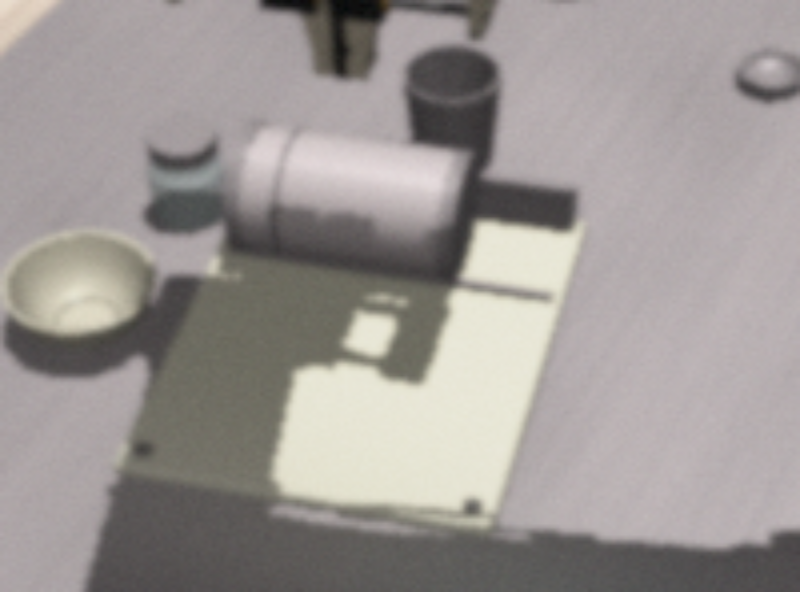

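The model for y = 25 predicts rim columns 639 and 126 in the crop, and I observe 639 and about 128, so it is home. I'll take one confirming look straight down on the end plate.

{"name": "carry_out", "arguments": {
  "moves": "0 0 -0.04 0 0 0 0; 0 0 -0.085 0 0 0 0; 0 0 -0.095 0 0 0 0; 0 0 -0.095 0 0 0 0; 0 0 -0.095 0 0 0 0"
}}

```text
clock: 26.75
tool_pos: [0.6826, 0.0324, 0.4032]
orientation: [179.9, 0.0, -77.3]
force: [-0.7, -0.1, 0.2]
opening: 0.0002
```

Run:
```python
from ax import *
w=ctrl.snapshot("wrist");cv2.imwrite("pics/wrist20.png",cv2.resize(w["image"][80:230,220:420],None,fx=4,fy=4)[:,:,::-1])
o=ctrl.get_obs();print(o["clock"],inb(o["tool_pos"]),o["tool_pos"],o["force"])
```

```text
26.8 [-0.05973163  0.09853925] [0.68238391 0.03233624 0.40371853] [ 0.02947891  0.38641933 -0.67047421]
```

View pics/wrist20.png

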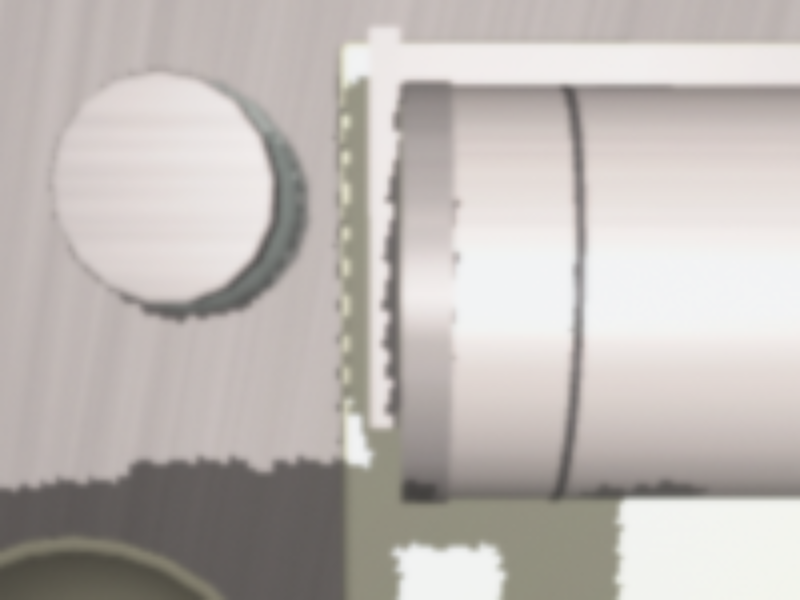

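The canister's end (crop col 401) is flush with the end plate's inner edge (col 400). The robot is clear of everything, so I'll hand in.

```bash
python3 -c "
from plant import ctrl
ctrl.close_job();print(ctrl.get_obs()['clock'])"
```

```text
the job is handed in; nothing more can be done
the job is handed in; nothing more can be done
```

The canister is parked in the rest with its end against the end plate. I handed the job in with the robot clear, at about 27 s of the 67 s allowed.

- **Rolling:** I rolled the silver canister over the lip in three strokes, pushing on its top with both fingertips. Readings were about 9–13 N. It dropped into the rest by itself when I lifted off.
- **Sliding:** I then pushed its open end with the closed fingers until the force rose to 8.4 N while the fingers barely moved.
- **Last checks:** From above, its end is flush with the end plate's inner face (within 1 crop pixel). Its position along the rest fits y = 25 mm to about 1 mm, and it lies parallel to the back stop. Tumbler, jar and bowl appeared unmoved; I did not re-check the things farther off.
- **What went less well:** The first two sliding pushes also pressed down on the canister. They read about 5.5–6.4 N downward with about 7 N along the rest, roughly 9–10 N together. I raised the fingers after the first push, but that did not cure it; easing the tool upward while pushing did. I did not settle the cause.
- **Force limit:** I read the force only at the end of each move, so brief peaks in between were not seen. Every reading was well under 20 N.

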